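# Gauge a leaning pipe with radius leaves

### The job

Find which of the three radius leaves fits the middle pipe of the leaning stand by touching them to it: the right one lies on the pipe all round its arc, neither rocking nor standing off. Set that leaf by the gripper square on the pipe with its tab uppermost and its plate close to the collar, not dropped, let go and leave it sitting there, with the other two leaves standing upright in rack slots; leave the tin, the block and the hammer alone.

Things in the scene. Friction and masses are not known exactly. Their poses are not given: they have to be found in the camera images.
- stand: Fixed dark steel stand with three leaning pipes 125 mm apart in a row along its y (away from the robot), rising to the robot's right, each in a collar. The pipes change places: outside radii 26, 34 and 42 mm, the middle one's NOT known beforehand. Each pipe runs 124 mm up from its collar, its axis on the collar's centre. Base plate 200 x 375 x 12 mm. Origin on the bench, 65 mm straight below the middle collar's origin; x to the robot's right, z up.
- collar: Round collar (104 mm across, 10 mm thick, fixed) at the foot of the MIDDLE pipe. Origin on the pipe's axis in the collar's upper face, 65 mm above the bench. x runs up along the pipe, 28 degrees up from level; z is square to the pipe, up and leaning to the robot's left; y is level, away from the robot. The pipe's crown lies one (unknown) radius from the axis along z.
- rack: Low plywood rack (225 x 112 mm, board 8 mm thick, fixed) in which the leaves stand upright. Origin under its middle, z up; three slots at x = -70, 0, +70 mm in its frame, each 26 mm wide between 16 mm high wooden strips running along y. Each leaf starts in the middle of one slot, in any order, its x along the rack's x.
- leaf_s: The small radius leaf: loose steel plate, about 0.3 kg, 96 mm wide (y), 20 thick (x), 92 high (z), with two flat feet and between them a concave arc of radius 26 mm, 65 degrees to each side, its top 15.0 mm above the feet; tab on top. Both faces alike. Origin between the feet, on their level.
- leaf_s_tab (a point): Centre of the small leaf's grip tab, 70 mm above its feet; the tab is 16 mm thick (x), 40 wide (y), from 46 to 92 mm above the feet. Leaf axes: x across the plate's thickness, z up.
- leaf_s_arc (a point): Centre of the small leaf's arc, 81.0 mm below its tab centre; leaf axes. Lies on the pipe's axis only on a 26 mm radius pipe: on a thinner pipe the leaf touches at the crown alone, rocks and sits 8 mm too low (16 for two sizes); on a thicker one it stands on the arc's ends, over 11 mm too high.
- leaf_m: The middle radius leaf: loose steel plate, about 0.3 kg, 96 mm wide (y), 20 thick (x), 92 high (z), with two flat feet and between them a concave arc of radius 34 mm, 65 degrees to each side, its top 19.6 mm above the feet; tab on top. Both faces alike. Origin between the feet, on their level.
- leaf_m_tab (a point): Centre of the middle leaf's grip tab, 70 mm above its feet; the tab is 16 mm thick (x), 40 wide (y), from 46 to 92 mm above the feet. Leaf axes: x across the plate's thickness, z up.
- leaf_m_arc (a point): Centre of the middle leaf's arc, 84.4 mm below its tab centre; leaf axes. Lies on the pipe's axis only on a 34 mm radius pipe: on a thinner pipe the leaf touches at the crown alone, rocks and sits 8 mm too low (16 for two sizes); on a thicker one it stands on the arc's ends, over 11 mm too high.
- leaf_l: The large radius leaf: loose steel plate, about 0.3 kg, 96 mm wide (y), 20 thick (x), 92 high (z), with two flat feet and between them a concave arc of radius 42 mm, 65 degrees to each side, its top 24.3 mm above the feet; tab on top. Both faces alike. Origin between the feet, on their level.
- leaf_l_tab (a point): Centre of the large leaf's grip tab, 70 mm above its feet; the tab is 16 mm thick (x), 40 wide (y), from 46 to 92 mm above the feet. Leaf axes: x across the plate's thickness, z up.
- leaf_l_arc (a point): Centre of the large leaf's arc, 87.7 mm below its tab centre; leaf axes. Lies on the pipe's axis only on a 42 mm radius pipe: on a thinner pipe the leaf touches at the crown alone, rocks and sits 8 mm too low (16 for two sizes); on a thicker one it stands on the arc's ends, over 11 mm too high.
- tin: Bystander: open tin with a blue band, 74 mm across, 88 mm high, loose; origin under its middle.
- block: Bystander: dark steel packing block, 50 x 50 x 38 mm, loose; origin under its middle.
- hammer: Bystander: ball-peen hammer lying flat, 256 mm long along its y, 28 mm high, loose; origin under its middle.
There are look-alikes about, which are no part of the job. What is shaped like the leaf_l but green or purple is not meant.

How it is judged:
By the outcome, as a careful person would: the job done as asked, in the order asked, and still so for the second after the job is handed in, with the robot touching nothing.
It also fails if it takes over 64 s, if anything falls off the work surface, if the arm or the gripper's body presses on something with over 40 N, if the wrist force passes 120 N, or if a joint passes its speed limit or range.

### The arm

A 7-joint arm with a two-finger parallel gripper is mounted at the origin on a cart in front of the work surface, level with it; the furniture and walls round the work are solid. World frame = base frame: x ahead of the robot, y to its left, z up, the work surface at z = 0. Lengths are in m, angles in rad, forces in N, time in s.
With the tool pointing down it reaches from about 0.4 to 0.9 m from the base axis. Payload 5.5 kg.
Tool frame: the origin (TCP) lies at the very end of the fingers, on their centre line; the grasp point (between the pads) lies 19 mm behind it; z points along the fingers, y is the line along which they close (so a half turn about z gives the same grasp; the last joint's range is limited). The gripper opens to 85 mm and grips with 20 to 120 N. Pads are 22 mm wide; open, the fingers measure 114 mm over their backs; the gripper's body (76 mm by 85 mm) begins 54 mm behind the grasp point. The pads swing forward as they close: fully open they stand 13 mm farther back than shut.
Start: joints at [-1.025, 0.501, -0.427, 1.55, 0.221, 1.138, -0.21], TCP at [0.181, 0.624, 0.231] pointing down, gripper open.
Joint ranges: [-2.88, 2.88], [-0.31, 2.03], [-1.54, 1.56], [0.2, 2.42], [-1.41, 4.55], [0.19, 2.02], [-2.57, 2.57]. Speed limits (rad/s): [2.57, 2.57, 3.14, 3.14, 3.14, 3.14, 3.14].

### API

Orientations are given as a unit quaternion [w, x, y, z].
In Python, from rig import ctrl gives the robot as it stands.
- The arm moves only by the tool jog_arm, never from a script. Its argument "deltas" is a list of rows, each a list of 3 entries, a list of its own where there are three numbers: the closure, from -1 (fully open) to 1 (shut), then the shift along the tool's x, y, z in units of 0.5 m (1.0 is 0.5 m), then the turn, a rotation vector about the tool's x, y, z in units of 2 rad (1.0 is 2 rad). A call has 1 to 5 rows; each row is the pose to reach, as a shift and turn from the pose commanded when the call began, along the tool's axes at that moment; what a row does not reach only later rows make up. A row lasts 1/12 s, in which the tool goes at most 41.7 mm and 7.16 degrees, less where a joint would pass 70% of its speed; a pose out of reach is approached as far as the arm can. A call with a number of a shift or a turn outside -1 to 1 is refused whole. A call with a gripper value outside its range is refused whole. The fingers move at their own pace and stop on an object; "newtons" is the grip in N (left out, the last holds). Time passes only in rows, so rows that repeat a pose let the fingers close. It gives the time, the measured TCP pose, the force, the opening and the grip force at its end, in the units of the state.
- ctrl.get_obs(): the state, without advancing time (a new reading comes with each control period).
- ctrl.capture(name): name is "scene" or "top"; returns the picture (384x512x3 uint8, blue, green, red); there is no depth.
- ctrl.camera_info(name): a dict with "fx", "fy", "cx", "cy" (pixels), "dist_coeffs" ([k1, k2, p1, p2, k3] as OpenCV has them; the pictures are not rectified), "camera_from_world" (4x4, takes a point from world to camera coordinates). Camera axes: x right, y down, z forward; pixel columns grow to the right and rows downward; lengths in m; the calibration is good to about 2 mm. A picture is of the moment at which its call begins. camera_info takes no time and is no camera call.
- ctrl.job_done(): hands the job in; it is judged then, once.
Trained networks look in the newest picture that a camera, given by its name, has taken for a name from the list of things; names that differ only in an ending like _2 or _b are one class to them, and where a whole thing is asked for, a point or a joint stands for the part that bears it (a point fixed in the world has none). Each returns a list of dicts, best first, with "p" (0 to 1); they miss things now and then, are a little off and sometimes report something else, mostly with a low value. They report only what shows in the picture. A call takes as long as a camera call. They do not tell look-alikes from the thing itself.
- ctrl.find_in(label, camera): "position" ([x, y, z] in m, in the coordinates of the camera as it stood for that picture, good to about 4 mm: the middle of the surface that is visible of it).
The state is a dict: "time": time; "joint_pos": joint angles; "qd": joint speeds; "effort": joint torques, N m; "eef_pos": TCP position; "tool_rot": TCP orientation; "ft_force": force on the tool from outside, world axes, zero at the start; "wrist_torque": the same for the moment, N m; "gripper_width": opening from 0.0 (shut) to 1.0 (fully open); "grasp_force": force on a finger pad.
Only numpy, scipy, OpenCV 4.12 (cv2) and the standard library are available. Lean on these libraries where they do the work, as an engineer would, in place of code of your own. Each camera call takes 0.05 s, during which the arm holds its last target. There are 200 camera calls.

## Working session

There is one attempt and no reset: what is moved stays moved. The work goes in short steps, Python scripts to look and compute and a tool call to move; the robot and the scene stay as the last step left them, time stands still between calls to the robot, and variables do not carry over. Pictures are saved under pics/ and viewed, at most 10 in all, crops included, and the job is handed in when it is done.

Besides the shell and the picture viewer there is one more tool, called after "Call:" as a command line: name --argument value ..., lists and objects as JSON in quotes. jog_arm: Moves the arm, as the interface text tells. Its arguments: {"type":"object","properties":{"deltas":{"type":"array","items":{"type":"array"}},"newtons":{"type":"number"}},"required":["deltas"]}

```bash
mkdir -p pics; ls
python3 - <<'E'
from rig import ctrl
import cv2,numpy as np
for c in ("scene","top"):
    im=ctrl.capture(c); cv2.imwrite(f"pics/{c}0.png",im)
    i=ctrl.camera_info(c); T=np.array(i["camera_from_world"]); W=np.linalg.inv(T)
    print(c,i["fx"],i["dist_coeffs"],W[:3,3].round(3),W[:3,2].round(2))
    for l in ("leaf_s","leaf_m","leaf_l","leaf_s_tab","leaf_m_tab","leaf_l_tab","collar","stand","rack","tin","block","hammer"):
        for d in ctrl.find_in(l,c)[:4]:
            p=W@np.r_[d["position"],1]; q,_=cv2.projectPoints(np.array(d["position"],float)[None],np.zeros(3),np.zeros(3),np.array([[i["fx"],0,i["cx"]],[0,i["fy"],i["cy"]],[0,0,1]]),np.array(i["dist_coeffs"]))
            print(c,l,round(d["p"],2),p[:3].round(3),q.ravel().round(0))
o=ctrl.get_obs(); print(o)
E
```

```text
pics
scene 427.79208126200405 [-0.09627494  0.          0.          0.          0.        ] [ 0.038 -0.61   1.013] [ 0.43  0.5  -0.76]
scene leaf_s 0.92 [0.453 0.108 0.047] [208. 197.]
scene leaf_s 0.8 [0.458 0.307 0.061] [172. 157.]
scene leaf_s 0.76 [0.468 0.234 0.057] [188. 169.]
scene leaf_s 0.69 [0.726 0.103 0.05 ] [278. 156.]
scene leaf_m 0.92 [0.453 0.108 0.047] [208. 197.]
scene leaf_m 0.8 [0.458 0.307 0.061] [172. 157.]
scene leaf_m 0.76 [0.468 0.234 0.057] [188. 169.]
scene leaf_m 0.69 [0.726 0.103 0.05 ] [278. 156.]
scene leaf_l 0.92 [0.453 0.108 0.047] [208. 197.]
scene leaf_l 0.8 [0.458 0.307 0.061] [172. 157.]
scene leaf_l 0.76 [0.468 0.234 0.057] [188. 169.]
scene leaf_l 0.69 [0.726 0.103 0.05 ] [278. 156.]
scene leaf_s_tab 0.73 [0.467 0.237 0.06 ] [187. 168.]
scene leaf_m_tab 0.76 [0.455 0.379 0.056] [160. 146.]
scene leaf_m_tab 0.61 [ 0.42  -0.362  0.039] [311. 321.]
scene leaf_l_tab 0.9 [0.593 0.155 0.049] [235. 166.]
scene leaf_l_tab 0.9 [0.727 0.105 0.049] [278. 156.]
scene leaf_l_tab 0.84 [0.455 0.105 0.046] [209. 198.]
scene collar 0.57 [ 0.583 -0.044  0.086] [2
[... 1827 characters left out ...]
'joint_pos': array([-1.02477284,  0.50090814, -0.42698316,  1.55040254,  0.22080014,
        1.13833603, -0.21031816]), 'qd': array([-0.00234834, -0.00096554,  0.00013068,  0.00124294,  0.00140667,
       -0.00072233, -0.00015625]), 'effort': array([ 6.64362415e-04, -5.69365740e+01, -5.81007332e+00, -2.81323743e+01,
        1.27603553e-02,  1.83326978e-03,  4.06689321e-05]), 'eef_pos': array([0.18136667, 0.62416853, 0.23130201]), 'tool_rot': array([-1.31808813e-05,  1.40942553e-01,  9.90017776e-01, -1.40035662e-05]), 'ft_force': array([0.01495502, 0.33415079, 0.25551725]), 'wrist_torque': array([ 0.02895172, -0.03805469,  0.00157656]), 'grasp_force': 0.0, 'gripper_width': 0.9975763699159401}
```

Run:
```python
import cv2
a=cv2.imread("pics/scene0.png"); b=cv2.imread("pics/top0.png")
cv2.imwrite("pics/a.png",cv2.resize(a[100:340,110:430],None,fx=2.5,fy=2.5,interpolation=cv2.INTER_CUBIC))
cv2.imwrite("pics/b.png",cv2.resize(b[100:280,110:400],None,fx=2.7,fy=2.7,interpolation=cv2.INTER_CUBIC))
```

```text
(no output)
```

View pics/a.png

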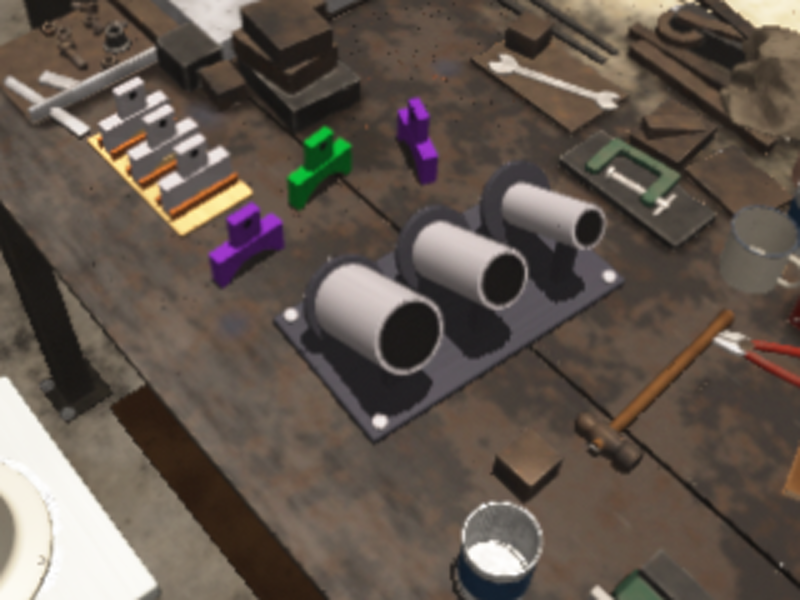

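View pics/b.png

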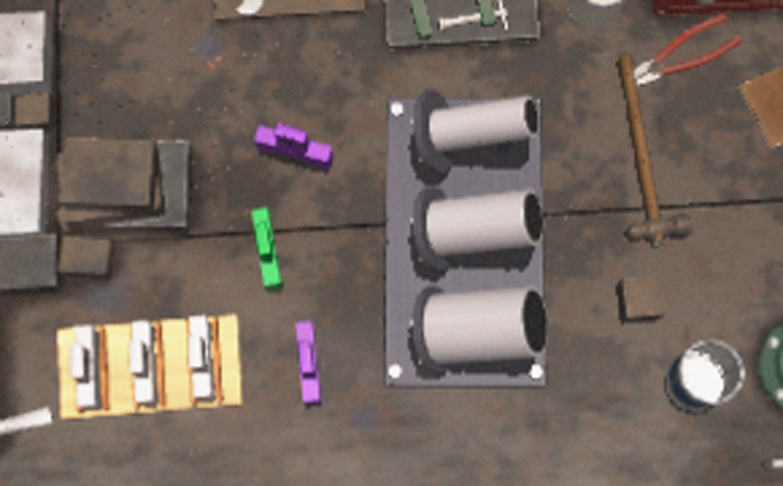

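The pictures show three grey leaves standing in the plywood rack (top crop ~(85,365), (143,360), (201,355)). The look-alikes are the green leaf (266,247) and two purple ones (293,145), (307,363), all outside the rack. I choose the grey leaves in the rack. The middle pipe looks middle-sized: near is larger, far is thinner. Next is a close crop to confirm and to read pixels.

```bash
cat > h.py <<'E'
from rig import ctrl
import cv2,numpy as np
from scipy.spatial.transform import Rotation as R
def cam(c):
    i=ctrl.camera_info(c); return np.array([[i["fx"],0,i["cx"]],[0,i["fy"],i["cy"]],[0,0,1]]),np.array(i["dist_coeffs"]),np.array(i["camera_from_world"])
def ray(c,px):
    K,d,T=cam(c); n=cv2.undistortPoints(np.array(px,float).reshape(-1,1,2),K,d).reshape(-1,2)
    W=np.linalg.inv(T); return W[:3,3],np.c_[n,np.ones(len(n))]@W[:3,:3].T
def onz(c,px,z):
    o,v=ray(c,px); return o+v*((z-o[2])/v[:,2])[:,None]
def proj(c,P):
    K,d,T=cam(c); return cv2.projectPoints(np.array(P,float).reshape(-1,3),cv2.Rodrigues(T[:3,:3])[0],T[:3,3],K,d)[0].reshape(-1,2)
def tri(pa,pb):
    A=[];b=[]
    for c,p in (("scene",pa),("top",pb)):
        o,v=ray(c,[p]); v=v[0]/np.linalg.norm(v[0]); M=np.eye(3)-np.outer(v,v); A.append(M); b.append(M@o)
    return np.linalg.solve(sum(A),sum(b))
def jog(p,Rt):
    o=ctrl.get_obs(); q=o["tool_rot"]; Rc=R.from_quat([q[1],q[2],q[3],q[0]])
    print("shift",(Rc.inv().apply(np.array(p)-o["eef_pos"])/.5).round(4),"turn",((Rc.inv()*Rt).as_rotvec()/2).round(4))
def tool(yaw,tilt):  # yaw of the tool y about world z from +y; tilt: leans z toward -y
    return R.from_euler("z",yaw,degrees=True)*R.from_euler("x",-tilt,degrees=True)*R.from_matrix(np.array([[-1,0,0],[0,1,0],[0,0,-1]]).T)
E
python3 - <<'E'
from h import *
a=cv2.imread("pics/scene0.png"); b=cv2.imread("pics/top0.png")
f=lambda im,x,y:cv2.resize(im[y:y+50,x:x+66],(400,300),interpolation=cv2.INTER_CUBIC)
cv2.imwrite("pics/c.png",np.vstack([np.hstack([f(a,142,128),f(a,266,180)]),np.hstack([f(b,133,212),f(b,250,160)])]))
u=lambda P:np.array(P)/2.7+[110,100]
s=onz("top",u([(388,100),(541,97),(546,385),(387,387)]),.012);print(s.round(4))
r=onz("top",u([(57,328),(238,315),(241,405),(62,418)]),.008);print(r.round(4), r.mean(0))
for q in (s,r): print([np.degrees(np.arctan2(*(q[j]-q[i])[:2])).round(1) for i,j in ((0,1),(3,2),(0,3),(1,2))])
E
```

```text
[[ 0.7946 -0.0065  0.012 ]
 [ 0.7863 -0.205   0.012 ]
 [ 0.4124 -0.1776  0.012 ]
 [ 0.4226  0.0186  0.012 ]]
[[0.5229 0.4262 0.008 ]
 [0.5251 0.1989 0.008 ]
 [0.4123 0.1998 0.008 ]
 [0.4099 0.4214 0.008 ]] [0.46754025 0.31158883 0.008     ]
[np.float64(-177.6), np.float64(-177.0), np.float64(-86.1), np.float64(-85.8)]
[np.float64(179.4), np.float64(179.4), np.float64(-92.5), np.float64(-89.6)]
```

View pics/c.png

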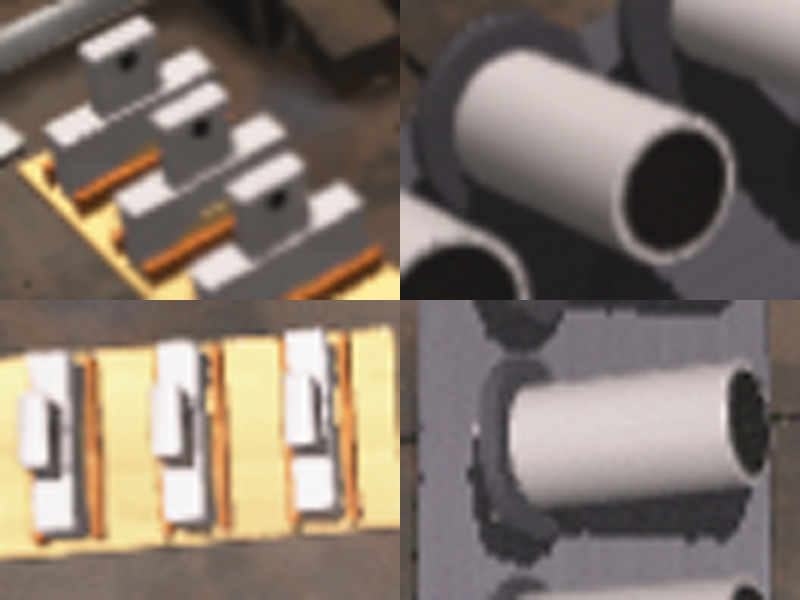

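Run:
```python
from h import *
s=lambda X,o:(np.array(X)+.5)/6.06-.5+o
T=[s(p,[133,212]) for p in ((36,133),(172,122),(303,112))]; S=[s(p,[142,128]) for p in ((118,39),(191,107),(267,175))]
print("top z.1",onz("top",T,.1).round(4).tolist()); print("scene z.1",onz("scene",S,.1).round(4).tolist())
print("plates",onz("top",[s(p,[133,212]) for p in ((53,141),(180,132),(312,120))],.054).round(4).tolist())
E=tri(s((273.5,189),[266,180]),s((346.5,122),[250,160])); print("tri end",E.round(4))
ea=onz("scene",[s((273.5,189),[266,180])],.1232)[0]; eb=onz("top",[s((346.5,122),[250,160])],.1232)[0]; print(ea,eb)
a=np.radians(-93.4); x=np.array([np.cos(a),np.sin(a),0]); u=x*np.cos(np.radians(28))+[0,0,np.sin(np.radians(28))]
for e in (E,ea,eb): print("collar",(e-.124*u).round(4))
print("rim px by radius",[np.ptp(proj("top",[(ea+eb)/2+r*(np.cos(t)*np.array([-x[1],x[0],0])+np.sin(t)*np.cross(u,[-x[1],x[0],0])) for t in np.linspace(0,6.28,60)])[:,1])*6.06 for r in (.026,.034,.042)])
jog([.465,.378,.16],tool(0.6,0))
print(tool(0,0).as_matrix().round(2),(tool(0,28).as_matrix()).round(2))
```

```text
top z.1 [[0.4659, 0.3807, 0.1], [0.4673, 0.3092, 0.1], [0.4682, 0.2405, 0.1]]
scene z.1 [[0.4692, 0.3826, 0.1], [0.4705, 0.3124, 0.1], [0.4729, 0.245, 0.1]]
plates [[0.4682, 0.382, 0.054], [0.4688, 0.3134, 0.054], [0.4709, 0.2421, 0.054]]
tri end [ 0.6007 -0.1632  0.1268]
[ 0.60307648 -0.16140355  0.1232    ] [ 0.60151696 -0.1636514   0.1232    ]
collar [ 0.6072 -0.0539  0.0686]
collar [ 0.6096 -0.0521  0.065 ]
collar [ 0.608  -0.0544  0.065 ]
rim px by radius [np.float64(97.91814910213412), np.float64(128.0616252697169), np.float64(158.21161739309258)]
shift [-0.6821 -0.3145  0.1426] turn [-0.     -0.     -0.1466]
[[-1.  0.  0.]
 [ 0.  1.  0.]
 [ 0.  0. -1.]] [[-1.    0.    0.  ]
 [ 0.    0.88 -0.47]
 [-0.   -0.47 -0.88]]
```

Call:
jog_arm --deltas '[[0, [-0.68, -0.32, 0.12], [0, 0, -0.144]], [0, [-0.68, -0.32, 0.12], [0, 0, -0.144]], [0, [-0.68, -0.32, 0.12], [0, 0, -0.144]], [0, [-0.68, -0.32, 0.12], [0, 0, -0.144]], [0, [-0.68, -0.32, 0.12], [0, 0, -0.144]]]' --newtons 60

```text
time: 1.72
eef_pos: [0.3369, 0.4867, 0.1983]
tool_rot: [0.0, -0.003, 1.0, 0.0]
ft_force: [0.3, 0.7, 0.2]
gripper_width: 0.493
grasp_force: 0.0
```

```bash
python3 -c "
from h import *
jog([.4675,.3815,.14],tool(1,0));print(ctrl.get_obs()['eef_pos'])"
```

```text
shift [-0.2599 -0.212   0.1166] turn [ 0.0002  0.0001 -0.0058]
[0.33690492 0.48674992 0.19832082]
```

Call:
jog_arm --deltas '[[0, [-0.26, -0.212, 0.1], [0, 0, 0]], [0, [-0.26, -0.212, 0.1], [0, 0, 0]], [0, [-0.26, -0.212, 0.1], [0, 0, 0]], [0, [-0.26, -0.212, 0.1], [0, 0, 0]], [0, [-0.26, -0.212, 0.1], [0, 0, 0]]]'

```text
time: 2.13
eef_pos: [0.4728, 0.3744, 0.1461]
tool_rot: [0.001, 0.003, 1.0, -0.003]
ft_force: [1.0, -1.9, -0.0]
gripper_width: 0.499
grasp_force: 0.0
```

```bash
python3 -c "
from h import *
jog([.4675,.3815,.061],tool(1,0));print(ctrl.get_obs()['eef_pos'])"
```

```text
shift [0.0108 0.015  0.1702] turn [-0.0029  0.0007 -0.0113]
[0.47275157 0.37444356 0.14614958]
```

Call:
jog_arm --deltas '[[0, [0.01, 0.014, 0.05], [0, 0, -0.01]], [0, [0.01, 0.014, 0.1], [0, 0, -0.01]], [0, [0.01, 0.014, 0.1], [0, 0, -0.01]]]'

```text
time: 2.38
eef_pos: [0.4586, 0.3874, 0.094]
tool_rot: [-0.003, -0.013, 1.0, -0.002]
ft_force: [-1.0, -1.7, -0.3]
gripper_width: 0.5
grasp_force: 0.0
```

```bash
python3 -c "
from h import *
jog([.4675,.3815,.061],tool(1,0));print(ctrl.get_obs()['eef_pos'])"
```

```text
shift [-0.018 -0.012  0.066] turn [-0.0023 -0.0031  0.0038]
[0.45856539 0.38744386 0.09402798]
```

Call:
jog_arm --deltas '[[0, [-0.016, -0.012, 0], [0, 0, 0.004]], [0, [-0.016, -0.012, 0], [0, 0, 0.004]], [0, [-0.016, -0.012, 0], [0, 0, 0.004]], [0, [-0.016, -0.012, 0], [0, 0, 0.004]]]'

```text
time: 2.72
eef_pos: [0.4705, 0.3845, 0.1001]
tool_rot: [0.001, -0.008, 1.0, 0.001]
ft_force: [-0.3, 0.2, 0.5]
gripper_width: 0.5
grasp_force: 0.0
```

```bash
python3 -c "
from h import *
jog([.4675,.3815,.061],tool(1,0));print(ctrl.get_obs()['eef_pos'])
cv2.imwrite('pics/g1.png',cv2.resize(np.hstack([ctrl.capture('scene')[110:210,110:250],ctrl.capture('top')[160:260,90:230]]),None,fx=2.8,fy=2.8))"
```

```text
shift [ 0.0062 -0.0061  0.0782] turn [ 0.0008  0.0011 -0.0005]
[0.47047638 0.38453959 0.10011519]
```

View pics/g1.png

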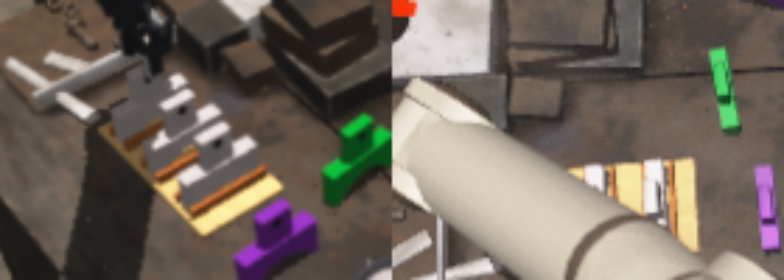

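The gripper (about (145,45) in the left half) stands right over the far-left grey leaf. I'll go down and grip.

Call:
jog_arm --deltas '[[0, [0.004, -0.006, 0.04], [0, 0, 0]], [0, [0.004, -0.006, 0.078], [0, 0, 0]], [0, [0.004, -0.006, 0.078], [0, 0, 0]], [1, [0.004, -0.006, 0.078], [0, 0, 0]], [1, [0.004, -0.006, 0.078], [0, 0, 0]]]'

```text
time: 3.23
eef_pos: [0.4677, 0.3817, 0.0605]
tool_rot: [0.0, -0.009, 1.0, 0.0]
ft_force: [0.0, -0.3, 0.5]
gripper_width: 0.226
grasp_force: 0.0
```

Call:
jog_arm --deltas '[[1, [0, 0, 0], [0, 0, 0]], [1, [0, 0, 0], [0, 0, 0]], [1, [0, 0, 0], [0, 0, 0]]]'

```text
time: 3.48
eef_pos: [0.4679, 0.3819, 0.0607]
tool_rot: [0.001, -0.009, 1.0, 0.001]
ft_force: [-0.8, 0.8, 4.5]
gripper_width: 0.175
grasp_force: 61.1
```

```bash
python3 -c "
from h import *
jog([.4675,.3815,.16],tool(1,0));o=ctrl.get_obs();print(o['eef_pos'],o['ft_force'],o['wrist_torque'])"
```

```text
shift [ 0.0005 -0.0004 -0.1987] turn [ 0.0007  0.0007 -0.    ]
[0.46790131 0.38185694 0.0606715 ] [-0.77187413  0.75912995  4.47562935] [0.04397346 0.1681286  0.01052176]
```

Call:
jog_arm --deltas '[[1, [0, 0, -0.05], [0, 0, 0]], [1, [0, 0, -0.13], [0, 0, 0]], [1, [0, 0, -0.21], [0, 0, 0]], [1, [0, 0, -0.29], [0, 0, 0]], [1, [0, 0, -0.37], [0, 0, 0]]]'

```text
time: 3.9
eef_pos: [0.4667, 0.3803, 0.2459]
tool_rot: [-0.001, -0.009, 1.0, -0.0]
ft_force: [1.3, 0.0, -4.2]
gripper_width: 0.18
grasp_force: 60.7
```

```bash
cat >> h.py <<'E'
C=np.array([.6085,-.0535,.065]); YAW=-3.4
def pose(xc,h,yc=0,back=.0173):   # TCP for a tab centre at collar coords (xc, yc, h)
    Rz=R.from_euler("z",YAW,degrees=True); c,s=np.cos(np.radians(28)),np.sin(np.radians(28))
    u=Rz.apply([0,-c,s]); z=Rz.apply([0,s,c]); y=Rz.apply([1,0,0])
    return C+xc*u+yc*y+(h-back)*z, tool(YAW,28)
def where(back=.0173):
    o=ctrl.get_obs(); q=o["tool_rot"]; Rc=R.from_quat([q[1],q[2],q[3],q[0]]); t=o["eef_pos"]-back*Rc.as_matrix()[:,2]-C
    M=pose(0,0)[1]; Z=-M.as_matrix()[:,2]; U=-M.as_matrix()[:,1]*1; Y=-M.as_matrix()[:,0]
    print("collar coords mm: x %.1f y %.1f z %.1f"%(t@U*1e3,t@Y*1e3,t@Z*1e3),"rot err deg",np.degrees((Rc.inv()*M).as_rotvec()).round(2),"F",o["ft_force"].round(1),"M",o["wrist_torque"].round(2),"w",round(o["gripper_width"],3),"t",o["time"])
E
python3 -c "
from h import *
print(pose(.02,.125)[0]); where()
jog(*pose(.02,.135))"
```

```text
[ 0.61045137 -0.02065478  0.16948289]
collar coords mm: x -281.9 y -167.3 z 374.3 rot err deg [27.94  1.02  4.32] F [ 1.3  0.  -4.2] M [ 0.05 -0.1  -0.01] w 0.18 t 3.9
shift [-0.2744 -0.7973  0.1355] turn [0.2438 0.0089 0.0377]
```

Call:
jog_arm --deltas '[[1, [-0.028, -0.08, 0], [0.02, 0.001, 0.003]], [1, [-0.056, -0.16, 0], [0.05, 0.002, 0.006]], [1, [-0.084, -0.24, 0], [0.09, 0.003, 0.012]], [1, [-0.112, -0.32, 0], [0.13, 0.005, 0.02]], [1, [-0.14, -0.4, 0], [0.17, 0.007, 0.028]]]'

```text
time: 4.32
eef_pos: [0.5399, 0.1836, 0.2451]
tool_rot: [-0.005, 0.02, 0.985, -0.171]
ft_force: [0.8, 1.2, -4.8]
gripper_width: 0.178
grasp_force: 60.5
```

```bash
python3 -c "
from h import *
where()
jog(*pose(.025,.15))"
```

```text
collar coords mm: x -118.4 y -82.5 z 285.4 rot err deg [8.33 0.22 1.04] F [ 0.8  1.2 -4.8] M [ 0.74 -0.15 -0.01] w 0.178 t 4.3167
shift [-0.1583 -0.3309  0.2264] turn [0.0727 0.0019 0.0091]
```

Call:
jog_arm --deltas '[[1, [-0.03, -0.065, 0.04], [0.02, 0, 0.002]], [1, [-0.06, -0.13, 0.08], [0.04, 0.001, 0.004]], [1, [-0.09, -0.2, 0.13], [0.06, 0.001, 0.006]], [1, [-0.12, -0.26, 0.17], [0.07, 0.002, 0.009]], [1, [-0.145, -0.31, 0.21], [0.07, 0.002, 0.009]]]'

```text
time: 4.73
eef_pos: [0.6046, 0.0001, 0.1956]
tool_rot: [-0.008, 0.028, 0.971, -0.238]
ft_force: [1.3, -0.9, -3.2]
gripper_width: 0.178
grasp_force: 60.5
```

Call:
jog_arm --deltas '[[1, [0, 0, 0], [0, 0, 0]], [1, [0, 0, 0], [0, 0, 0]], [1, [0, 0, 0], [0, 0, 0]], [1, [0, 0, 0], [0, 0, 0]]]'

```text
time: 5.07
eef_pos: [0.6044, 0.0035, 0.1968]
tool_rot: [-0.007, 0.027, 0.971, -0.237]
ft_force: [-0.4, 0.1, -2.7]
gripper_width: 0.178
grasp_force: 60.7
```

```bash
python3 -c "
from h import *
where()
jog(*pose(.02,.115))
a=ctrl.capture('scene')[150:250,220:350];b=ctrl.capture('top')[140:240,220:350]
cv2.imwrite('pics/g2.png',cv2.resize(np.hstack([a,b]),None,fx=3,fy=3,interpolation=cv2.INTER_CUBIC))"
```

```text
collar coords mm: x 12.0 y -7.5 z 160.3 rot err deg [0.59 0.04 0.18] F [-0.4  0.1 -2.7] M [0.96 0.01 0.02] w 0.178 t 5.0667
shift [-0.0148 -0.0173  0.0904] turn [0.0051 0.0003 0.0016]
```

View pics/g2.png

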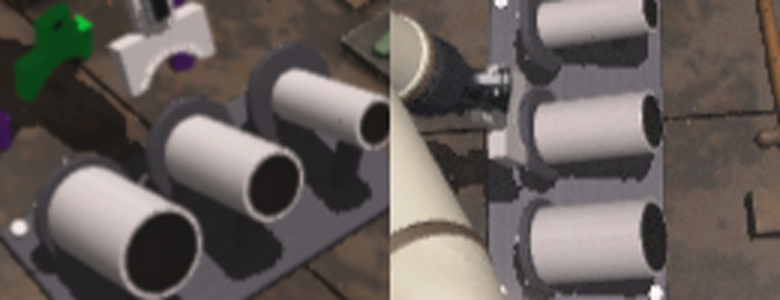

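The held leaf's arc (left half, ~(165,75)) spans about 60% of its width, so it looks like the middle leaf, hanging square above the middle pipe. Next I'll touch it down.

Call:
jog_arm --deltas '[[1, [-0.014, -0.018, 0.03], [0.005, 0, 0.002]], [1, [-0.014, -0.018, 0.07], [0.005, 0, 0.002]], [1, [-0.014, -0.018, 0.11], [0.005, 0, 0.002]], [1, [-0.014, -0.018, 0.13], [0.005, 0, 0.002]], [1, [-0.014, -0.018, 0.13], [0.005, 0, 0.002]]]'

```text
time: 5.58
eef_pos: [0.6074, -0.0385, 0.1411]
tool_rot: [-0.009, 0.03, 0.969, -0.244]
ft_force: [-0.9, -0.2, -4.3]
gripper_width: 0.181
grasp_force: 60.4
```

Call:
jog_arm --deltas '[[1, [0, 0, 0], [0, 0, 0]], [1, [0, 0, 0], [0, 0, 0]]]'

```text
time: 5.75
eef_pos: [0.6101, -0.0355, 0.1442]
tool_rot: [-0.006, 0.03, 0.97, -0.242]
ft_force: [0.3, -0.6, -3.4]
gripper_width: 0.179
grasp_force: 60.5
```

```bash
python3 -c "
from h import *
where()
jog(*pose(.018,.0844))"
```

```text
collar coords mm: x 21.2 y 0.5 z 95.7 rot err deg [-0.03  0.1  -0.12] F [ 0.3 -0.6 -3.4] M [ 0.89 -0.02  0.  ] w 0.179 t 5.75
shift [0.0012 0.0065 0.0226] turn [-0.0003  0.0009 -0.0011]
```

Call:
jog_arm --deltas '[[1, [0, 0, 0.004], [0, 0, 0]], [1, [0, 0, 0.007], [0, 0, 0]], [1, [0, 0, 0.01], [0, 0, 0]], [1, [0, 0, 0.012], [0, 0, 0]], [1, [0, 0, 0.012], [0, 0, 0]]]'

```text
time: 6.17
eef_pos: [0.609, -0.0397, 0.138]
tool_rot: [-0.007, 0.03, 0.97, -0.243]
ft_force: [-0.3, 0.3, -3.6]
gripper_width: 0.182
grasp_force: 60.5
```

```bash
python3 -c "
from h import *
where()"
```

```text
collar coords mm: x 22.1 y -0.3 z 88.3 rot err deg [-0.1  -0.02 -0.15] F [-0.3  0.3 -3.6] M [ 0.9  -0.09 -0.03] w 0.182 t 6.1667
```

Call:
jog_arm --deltas '[[1, [0, 0, 0.002], [0, 0, 0]], [1, [0, 0, 0.004], [0, 0, 0]], [1, [0, 0, 0.006], [0, 0, 0]], [1, [0, 0, 0.006], [0, 0, 0]]]'

```text
time: 6.5
eef_pos: [0.6089, -0.0412, 0.1352]
tool_rot: [-0.007, 0.03, 0.97, -0.243]
ft_force: [-0.2, 0.4, -4.5]
gripper_width: 0.177
grasp_force: 60.5
```

```bash
python3 -c "
from h import *
where()"
```

```text
collar coords mm: x 22.0 y -0.4 z 85.1 rot err deg [-0.1  -0.04 -0.15] F [-0.2  0.4 -4.5] M [ 0.93 -0.01 -0.02] w 0.177 t 6.5
```

Call:
jog_arm --deltas '[[1, [0, 0, 0.002], [0, 0, 0]], [1, [0, 0, 0.004], [0, 0, 0]], [1, [0, 0, 0.004], [0, 0, 0]]]'

```text
time: 6.75
eef_pos: [0.6092, -0.0419, 0.1336]
tool_rot: [-0.007, 0.03, 0.97, -0.243]
ft_force: [0.1, -0.5, -3.2]
gripper_width: 0.179
grasp_force: 60.8
```

```bash
python3 -c "
from h import *
where()"
```

```text
collar coords mm: x 21.9 y -0.0 z 83.3 rot err deg [-0.08  0.01 -0.15] F [ 0.1 -0.5 -3.2] M [ 0.88 -0.1   0.  ] w 0.179 t 6.75
```

Call:
jog_arm --deltas '[[1, [0, 0, 0.002], [0, 0, 0]], [1, [0, 0, 0.003], [0, 0, 0]], [1, [0, 0, 0.003], [0, 0, 0]]]'

```text
time: 7.0
eef_pos: [0.6093, -0.0419, 0.1334]
tool_rot: [-0.006, 0.03, 0.97, -0.243]
ft_force: [-1.8, 3.5, 5.0]
gripper_width: 0.182
grasp_force: 62.0
```

```bash
python3 -c "
from h import *
where()"
```

```text
collar coords mm: x 21.8 y 0.1 z 83.1 rot err deg [-0.08  0.05 -0.15] F [-1.8  3.5  5. ] M [ 0.63  0.51 -0.26] w 0.182 t 7.0
```

Call:
jog_arm --deltas '[[1, [0.003, 0, 0], [0, 0, 0]], [1, [0.006, 0, 0], [0, 0, 0]], [1, [0.006, 0, 0], [0, 0, 0]], [1, [0.006, 0, 0], [0, 0, 0]]]'

```text
time: 7.33
eef_pos: [0.6085, -0.0418, 0.1334]
tool_rot: [-0.004, 0.03, 0.97, -0.242]
ft_force: [4.2, 2.8, 2.2]
gripper_width: 0.181
grasp_force: 61.4
```

```bash
python3 -c "
from h import *
where()"
```

```text
collar coords mm: x 21.8 y -0.8 z 83.2 rot err deg [-0.01  0.31 -0.18] F [4.2 2.8 2.2] M [ 0.63 -1.22  0.62] w 0.181 t 7.3333
```

Call:
jog_arm --deltas '[[1, [-0.006, 0, 0], [0, 0, 0]], [1, [-0.012, 0, 0], [0, 0, 0]], [1, [-0.012, 0, 0], [0, 0, 0]], [1, [-0.012, 0, 0], [0, 0, 0]]]'

```text
time: 7.67
eef_pos: [0.6102, -0.0417, 0.1332]
tool_rot: [-0.009, 0.03, 0.97, -0.243]
ft_force: [-5.6, 6.2, 11.7]
gripper_width: 0.177
grasp_force: 63.2
```

```bash
python3 -c "
from h import *
where()
a=ctrl.capture('scene')[160:230,240:340]
cv2.imwrite('pics/g3.png',cv2.resize(a,None,fx=7,fy=7,interpolation=cv2.INTER_CUBIC))"
```

```text
collar coords mm: x 21.5 y 1.1 z 83.1 rot err deg [-0.11 -0.2  -0.12] F [-5.6  6.2 11.7] M [ 0.41  1.51 -0.92] w 0.177 t 7.6667
```

View pics/g3.png

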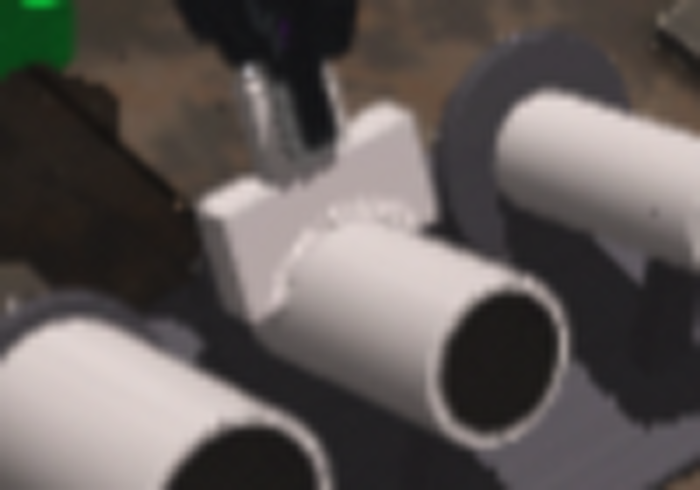

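The arc lies on the pipe without a gap (bright coincident edge along (280,270)–(415,215)). Contact came at 83 mm, nominal 84.4 for leaf m, and side pushes meet resistance without rocking. So this is leaf m, and it fits. Next I'll slide it towards the collar.

Call:
jog_arm --deltas '[[1, [0.006, 0.004, -0.002], [0, 0, 0]], [1, [0.006, 0.008, -0.002], [0, 0, 0]], [1, [0.006, 0.012, -0.002], [0, 0, 0]], [1, [0.006, 0.015, -0.002], [0, 0, 0]], [1, [0.006, 0.015, -0.002], [0, 0, 0]]]'

```text
time: 8.13
eef_pos: [0.6097, -0.0371, 0.1308]
tool_rot: [-0.007, 0.031, 0.969, -0.244]
ft_force: [1.3, 0.1, 8.1]
gripper_width: 0.18
grasp_force: 62.3
```

```bash
python3 -c "
from h import *
where()"
```

```text
collar coords mm: x 16.2 y 0.2 z 83.1 rot err deg [-0.25 -0.01 -0.22] F [1.3 0.1 8.1] M [-0.41 -0.04 -0.01] w 0.18 t 8.1333
```

Call:
jog_arm --deltas '[[1, [0, 0.003, -0.001], [0, 0, 0]], [1, [0, 0.006, -0.001], [0, 0, 0]], [1, [0, 0.007, -0.001], [0, 0, 0]], [1, [0, 0.007, -0.001], [0, 0, 0]]]'

```text
time: 8.47
eef_pos: [0.6098, -0.0332, 0.1288]
tool_rot: [-0.007, 0.03, 0.969, -0.243]
ft_force: [1.9, -2.6, 4.1]
gripper_width: 0.178
grasp_force: 61.7
```

```bash
python3 -c "
from h import *
where()"
```

```text
collar coords mm: x 11.9 y 0.1 z 83.1 rot err deg [-0.18 -0.02 -0.2 ] F [ 1.9 -2.6  4.1] M [-0.53 -0.45  0.07] w 0.178 t 8.4667
```

Call:
jog_arm --deltas '[[1, [0, 0.002, 0], [0, 0, 0]], [1, [0, 0.004, 0], [0, 0, 0]], [1, [0, 0.004, 0], [0, 0, 0]], [1, [0, 0.004, 0], [0, 0, 0]]]'

```text
time: 8.8
eef_pos: [0.6098, -0.033, 0.1286]
tool_rot: [-0.007, 0.031, 0.969, -0.244]
ft_force: [0.6, -2.9, 8.4]
gripper_width: 0.18
grasp_force: 62.0
```

```bash
python3 -c "
from h import *
where()"
```

```text
collar coords mm: x 11.6 y 0.1 z 83.1 rot err deg [-0.3  -0.05 -0.28] F [ 0.6 -2.9  8.4] M [-1.33 -0.28 -0.08] w 0.18 t 8.8
```

It has stopped against the collar. I'll ease the pressure and open gently.

Call:
jog_arm --deltas '[[1, [0, -0.002, 0], [0, 0, 0]], [0.55, [0, -0.002, 0], [0, 0, 0]], [0.4, [0, -0.002, 0], [0, 0, 0]], [0.2, [0, -0.002, 0], [0, 0, 0]], [0.2, [0, -0.002, 0], [0, 0, 0]]]'

```text
time: 9.22
eef_pos: [0.6089, -0.0308, 0.1271]
tool_rot: [-0.008, 0.03, 0.97, -0.242]
ft_force: [-0.7, -0.6, 0.2]
gripper_width: 0.401
grasp_force: 0.0
```

Call:
jog_arm --deltas '[[0, [0, -0.002, 0], [0, 0, 0]], [0, [0, -0.002, 0], [0, 0, 0]], [0, [0, -0.002, 0], [0, 0, 0]]]'

```text
time: 9.47
eef_pos: [0.6095, -0.0322, 0.1283]
tool_rot: [-0.007, 0.03, 0.97, -0.243]
ft_force: [-0.1, -1.1, 0.6]
gripper_width: 0.496
grasp_force: 0.0
```

```bash
python3 -c "
from h import *
where()
a=ctrl.capture('scene')[160:230,240:340];b=ctrl.capture('top')[160:230,230:330]
cv2.imwrite('pics/g4.png',cv2.resize(np.hstack([a,b]),None,fx=4,fy=4,interpolation=cv2.INTER_CUBIC))"
```

```text
collar coords mm: x 10.9 y -0.3 z 83.3 rot err deg [-0.09 -0.02 -0.14] F [-0.1 -1.1  0.6] M [ 0.48 -0.04  0.02] w 0.496 t 9.4667
```

View pics/g4.png

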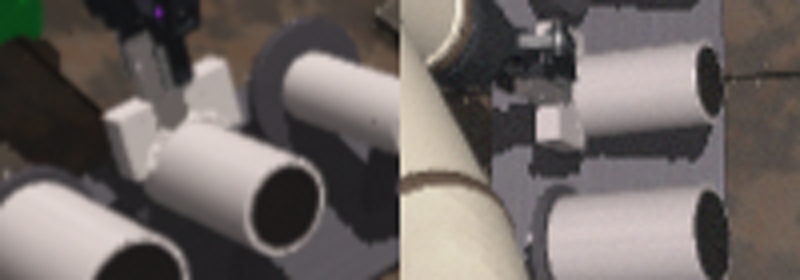

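The leaf sits on the pipe against the collar with the fingers open. I'll back straight off.

Call:
jog_arm --deltas '[[0, [0, 0, -0.02], [0, 0, 0]], [0, [0, 0, -0.06], [0, 0, 0]], [0, [0, 0, -0.12], [0, 0, 0]], [0, [0, 0, -0.2], [0, 0, 0]], [0, [0, 0, -0.28], [0, 0, 0]]]'

```text
time: 9.98
eef_pos: [0.6128, 0.0341, 0.2534]
tool_rot: [-0.008, 0.03, 0.97, -0.243]
ft_force: [0.6, -0.4, -0.5]
gripper_width: 0.501
grasp_force: 0.0
```

Call:
jog_arm --deltas '[[0, [0.06, 0.06, -0.04], [0, 0, 0]], [0, [0.12, 0.12, -0.08], [0, 0, 0]], [0, [0.18, 0.18, -0.1], [0, 0, 0]], [0, [0.24, 0.24, -0.1], [0, 0, 0]], [0, [0.24, 0.24, -0.1], [0, 0, 0]]]'

```text
time: 10.4
eef_pos: [0.4969, 0.1772, 0.2391]
tool_rot: [-0.007, 0.025, 0.97, -0.241]
ft_force: [-0.4, 1.2, -0.7]
gripper_width: 0.5
grasp_force: 0.0
```

Call:
jog_arm --deltas '[[0, [0, 0, 0], [0, 0, 0]], [0, [0, 0, 0], [0, 0, 0]], [0, [0, 0, 0], [0, 0, 0]], [0, [0, 0, 0], [0, 0, 0]]]'

```text
time: 10.73
eef_pos: [0.503, 0.1685, 0.24]
tool_rot: [-0.007, 0.032, 0.97, -0.243]
ft_force: [0.8, -0.1, 0.3]
gripper_width: 0.504
grasp_force: 0.0
```

```bash
python3 -c "
from h import *
where()
a=ctrl.capture('scene');b=ctrl.capture('top')
cv2.imwrite('pics/g5.png',cv2.resize(np.hstack([a[110:270,140:340],b[130:290,130:330]]),None,fx=2,fy=2,interpolation=cv2.INTER_CUBIC))
x=C+.01*(pose(1,0)[0]-pose(0,0)[0]); z=pose(0,1)[0]-pose(0,0)[0]
print(proj('scene',[x+.0844*z,x+.1064*z]),proj('top',[x+.0844*z,x+.1064*z]))"
```

```text
collar coords mm: x -108.0 y -118.5 z 272.9 rot err deg [-0.12 -0.03 -0.33] F [ 0.8 -0.1  0.3] M [ 0.5  -0.01  0.04] w 0.504 t 10.7333
[[278.38851338 174.80014022]
 [276.360863   167.79158329]] [[262.70588819 178.08624548]
 [259.51173273 176.52195133]]
```

View pics/g5.png

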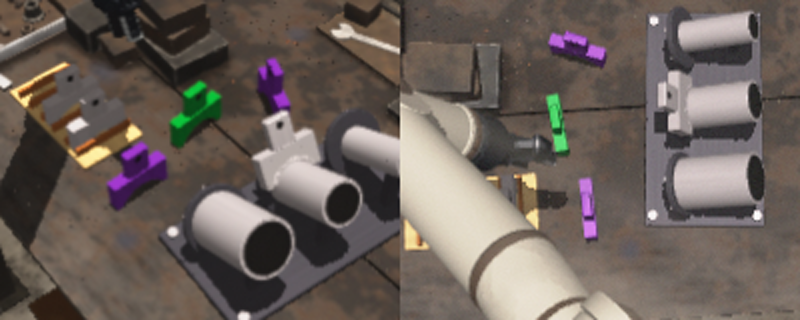

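The white-grey leaf stands upright on the middle pipe by the collar (left half (285,150), right half (672,95)). The other two stand in the rack (left half (65,90), (95,115)). The gripper is clear of everything.

```bash
python3 -c "
from rig import ctrl
print(ctrl.job_done())"
```

```text
the job is handed in; nothing more can be done
None
```

Job handed in at about 11 s: the middle (34 mm) leaf fits, and sits tab up on the middle pipe against the collar. I touched only that leaf to the pipe, having picked it from the camera images and confirmed it by contact height, firm side pushes and a gap-free arc. The other two leaves still stand in the rack, and the tin, block and hammer were left alone.

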